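Take the half-hull off the shaping jig

ROBOT

A 6-joint arm with a two-finger parallel gripper is mounted at the origin on the work surface. World frame = base frame: x ahead of the robot, y to its left, z up, the work surface at z = 0. Lengths are in m, angles in rad, forces in N, time in s.
With the tool pointing down it reaches from about 0.275 to 0.725 m from the base axis. Payload 5.6 kg.
Tool frame: the origin (TCP) lies on the centre line of the jaws, within the pads' length; the fingertips stand 17 mm ahead of it and the grasp point (between the pads) lies 2 mm behind it; z points along the fingers, y is the line along which they close (so a half turn about z gives the same grasp; the last joint's range is limited). The gripper opens to 85 mm and grips with 20 to 120 N. Pads are 22 mm wide; open, the fingers measure 114 mm over their backs; the gripper's body (76 mm by 85 mm) begins 54 mm behind the grasp point. The pads swing forward as they close: fully open they stand 13 mm farther back than shut.
Start: joints at [1.623, 0.255, 0.108, 0, -1.424, -0.285], TCP at [0.127, 0.535, 0.248] pointing down, gripper open.
Joint ranges: [-2.95, 2.95], [-1.21, 1.97], [-1.09, 1.5], [-2.87, 1.71], [-2.94, -0.07], [-3.05, 3.05]. Speed limits (rad/s): [2.57, 2.57, 3.14, 3.14, 3.14, 3.14].

INTERFACE

Orientations are given as a unit quaternion [x, y, z, w].
In Python, from bench import sensors, vision, ctrl gives the robot as it stands. The module is installed in compiled form; this text tells all that it offers.
- The arm moves only by the shell command python3 -m jog 'ROWS' [OPENING]. ROWS is JSON, a list of rows, each an object with "dp": the shift along the tool's x, y, z in mm, a list of three; "turn": the turn about the tool's z in degrees. In form: [{"dp": [dx, dy, dz], "turn": turn}, ...]. A call has 1 to 20 rows; each row is the pose to reach, as a shift and turn from the pose commanded when the call began, along the tool's axes at that moment; what a row does not reach only later rows make up. A row lasts 1/12 s, in which the tool goes at most 41.7 mm and 7.16 degrees, less where a joint would pass 70% of its speed; a pose out of reach is approached as far as the arm can. A call with a gripper value outside its range is refused whole. OPENING is the opening, from -1 (shut) to 1 (fully open), set as the call begins (- or left out, the last holds). The fingers move at their own pace and stop on an object; the grip force is fixed at half the most. Time passes only in rows, so rows that repeat a pose let the fingers close. It gives the time, the measured TCP pose, the force, the opening and the grip force at its end, in the units of the state.
- sensors.get_obs(): the state, without advancing time (a new reading comes with each control period).
- vision.capture(name): name is "scene" or "side" or "wrist"; returns a dict with "pixels" (420x560x3 uint8, red, green, blue), "fx", "fy", "cx", "cy" (pixels), "R" (3x3) and "t" (3): a world point X has camera coordinates R X + t; the wrist camera has in their place "T_tool_cam" (4x4, takes a point from camera to tool coordinates, whose origin is the TCP and whose axes are the flange's). Camera axes: x right, y down, z forward; pixel columns grow to the right and rows downward; lengths in m; the calibration is good to about 2 mm. The wrist camera is an equidistant fisheye: a pixel r from the principal point sees the ray r / f radians off the axis. A picture is of the moment at which its call begins: read the wrist's pose just before it. There is no depth.
- ctrl.job_done(): hands the job in; it is judged then, once.
Trained networks look in a picture, given as the dict that the camera call returned (one of the last four; its "shot" number tells which), for a name from the list of things; names that differ only in an ending like _2 or _b are one class to them, and where a whole thing is asked for, a point or a joint stands for the part that bears it (a point fixed in the world has none). Each returns a list of dicts, best first, with "confidence" (0 to 1); they miss things now and then, are a little off and sometimes report something else, mostly with a low value. They report only what shows in the picture. A call takes as long as a camera call. They do not tell look-alikes from the thing itself.
- vision.outline_of(picture, target): "region" (420x560 bool, what is visible of it) and "bbox" ([left, top, right, bottom] in pixels, round what is visible of it).
The state is a dict: "time_s": time; "q": joint angles; "qvel": joint speeds; "joint_efforts": joint torques, N m; "tool_pos": TCP position; "ee_rot": TCP orientation; "force": force on the tool from outside, world axes, zero at the start; "moment": the same for the moment, N m; "gripper_width": opening from 0.0 (shut) to 1.0 (fully open); "grip_force": force on a finger pad.
Only numpy, scipy, OpenCV 4.12 (cv2) and the standard library are available. Lean on these libraries where they do the work, as an engineer would, in place of code of your own. Each camera call takes 0.05 s, during which the arm holds its last target. There are 200 camera calls.

TASK

The rough half-hull on the shaping jig is ready to move on: pull the upright handle of the toggle clamp back over centre so that its bar swings fully up and stays open, and only then lift the hull off the jig. Set it down gently, deck up and flat, in the empty bay of the wooden tray beside the finished hull, and let go with the clamp still open. On the way do not tip or shift the tall glue bottle, the finished hull or the spokeshave.

Things in the scene. Friction and masses are not known exactly. Their poses are not given: they have to be found in the camera images.
- hull_center (a point): Rough half-hull, the workpiece: stepped wooden block, 200 long (y axis: pointed bow at -y, blunt stern at +y), 50 wide (x), 54 high (z up, deck on top), about 0.2 kg. Point: mid length and width, 27 mm above its underside. Flat upright face 25 mm to -x; the other side is parallel to it, 25 mm to +x, from y -35 to +45, but its lowest 18 mm step in by 8. May be laid down with the bow either way.
- jig: Fixed shaping jig: 18 mm plywood baseboard, 185 x 250, axes as the hull's; origin on the table. The hull stands on the baseboard, flat face against a fence on its -x side (85 mm wide, 18 mm high above the baseboard), stern at an 18 mm high end stop; +x side and bow are open. The clamp stands on the fence; its pad presses the deck with about 15 N, 60 mm from the hull's middle sternwards.
- clamp_foot (a point): Centre of the underside of the toggle clamp's steel foot, on the fence, 36 mm above the table. x axis: level, along the hold-down bar towards the hull, square to the hull's length; y axis: along the hull towards its stern; z up. Hull's middle at x +73, y -60 mm. Foot and cheeks: x -33 to +29, y +-25, up to 68 mm high.
- clamp_bar (a joint): Hold-down bar: near 0 (up to 0.08) = locked level on the hull, 1.62 rad = fully open. Pivot at x -8, z 59 mm in clamp_foot axes. Bar 18 mm wide, at height 65, reaches 85 mm from the pivot; its sprung rubber-tipped spindle at 75 mm rises 22 mm above the bar's middle. As the handle goes back the bar dips by 0.015 first (over centre), then rises. Once open it stays open by the handle's weight.
- handle_grip (a point): Place to push or hold on the clamp's upright handle: dark rubber grip, round, 21 mm thick, from 50 mm below to 40 mm above this point. Axes as clamp_foot when locked, tilting with the handle towards -x. It passes over centre at tilt 0.17 rad, needs about 3 N here, then 1 to 2 N. Pushing it from its +x side (fingers shut) works as well as pinching it across y; the space around it is clear.
- handle_top (a point): Top end of the same grip, 188 mm above clamp_foot when locked. Path of handle_grip in clamp_foot axes (x, z mm; tilt, bar in rad), y always 0: (23,148; 0, 0) locked, (-3,151; .24, -.01), (-28,148; .48, .06), (-49,140; .72, .24), (-67,128; .95, .5), (-81,114; 1.19, .83), (-92,97; 1.43, 1.18), (-100,79; 1.69, 1.62) fully open.
- empty_bay (a point): Centre of the floor of the tray's empty bay, 6 mm above the table. Fixed open plywood tray, 190 x 236 mm, two bays side by side, each 86 mm wide (x axis) and 224 mm long (y axis), between walls 6 mm thick and 18 mm high above the floor. The other bay, with the finished hull, is 92 mm to +x.
- finished_center (a point): Finished half-hull with smooth sides in the tray's other bay, otherwise same size and axes as the rough one; the point is half-way up. Leave alone.
- glue_center (a point): Tall yellow glue bottle with narrow orange nozzle, 52 mm in diameter, 202 mm high, tips easily, standing on the table between jig and tray. Point on its axis, 100 mm above its foot. Leave upright and in place.
- spokeshave: Grey spokeshave, 265 mm over its two handles (y axis), about 50 mm high, lying on the table on the robot's side. Leave alone. Origin: centre of its underside.
There are look-alikes about, which are no part of the job. Leave any green look-alike of the part that bears hull_center alone.

How it is judged:
By the outcome, as a careful person would: the job done as asked, in the order asked, and still so for the second after the job is handed in, with the robot touching nothing.
It also fails if it takes over 67 s, if anything falls off the work surface, if the arm or the gripper's body presses on something with over 40 N, if the wrist force passes 120 N, or if a joint passes its speed limit or range.

## Working session

There is one attempt and no reset: what is moved stays moved. The work goes in short steps, Python scripts to look and compute and a shell command to move; the robot and the scene stay as the last step left them, time stands still between calls to the robot, and variables do not carry over. Pictures are saved under pics/ and viewed, at most 10 in all, crops included, and the job is handed in when it is done.

```bash
mkdir -p pics; cat > h.py <<'E'
import numpy as np, cv2
from bench import sensors, vision, ctrl
def save(p,n): cv2.imwrite('pics/'+n, p['pixels'][:,:,::-1])
def ray(p,u,v):  # world ray for static cams
    d=np.array([(u-p['cx'])/p['fx'],(v-p['cy'])/p['fy'],1.]); R=np.array(p['R']); return -R.T@np.array(p['t']), R.T@d
def onz(p,u,v,z):
    c,d=ray(p,u,v); return c+d*(z-c[2])/d[2]
def proj(p,X):
    c=np.array(p['R'])@np.array(X)+np.array(p['t']); return np.array([p['fx']*c[0]/c[2]+p['cx'],p['fy']*c[1]/c[2]+p['cy']])
E
python3 - <<'E'
from h import *
import numpy as np
o=sensors.get_obs(); print({k:np.round(v,3) for k,v in o.items()})
for n in ['scene','side']:
    p=vision.capture(n); save(p,n+'0.png'); print(n,p['fx'],p['cx'],p['cy'],np.round(p['R'],3).tolist(),np.round(p['t'],3))
    if n=='scene' or 1:
        for t in ['hull_center','jig','clamp_foot','handle_grip','finished_center','glue_center','spokeshave','clamp_bar']:
            for d in vision.outline_of(p,t)[:3]:
                ys,xs=np.nonzero(d['region']); print(n,t,round(d['confidence'],2),d['bbox'],(xs.mean().round(),ys.mean().round()) if len(xs) else '')
E
```

```text
{'time_s': np.float64(0.0), 'q': array([ 1.623,  0.256,  0.107, -0.   , -1.424, -0.285]), 'qvel': array([-0.002, -0.002,  0.   , -0.002, -0.   , -0.002]), 'joint_efforts': array([-1.0000e-03, -3.8663e+01,  2.3795e+01,  5.3660e+00, -6.0000e-03,
        0.0000e+00]), 'tool_pos': array([0.127, 0.535, 0.247]), 'ee_rot': array([ 0.993, -0.116, -0.   ,  0.001]), 'force': array([-0.089,  0.014,  0.41 ]), 'moment': array([-0.034, -0.064, -0.052]), 'grip_force': np.float64(0.0), 'gripper_width': np.float64(0.999)}
scene 388.0846230825271 283.90387528214916 207.47255443652585 [[0.256, 0.967, 0.016], [0.552, -0.133, -0.823], [-0.793, 0.22, -0.568]] [-0.144 -0.146  1.264]
scene hull_center 0.62 [349.7, 172.3, 378.4, 224.4] (np.float64(364.0), np.float64(197.0))
scene hull_center 0.58 [334.4, 244.2, 437.1, 286.4] (np.float64(384.0), np.float64(266.0))
scene hull_center 0.41 [399.8, 179.2, 422.1, 258.0] (np.float64(413.0), np.float64(218.0))
scene jig 0.93 [311.6, 178.6, 452.1, 309.8] (np.float64(380.0), np.float64(267.0))
scene jig 0.22 [395.7, 177.3, 425.8, 259.2] (np.float64(413.0), np.float64(
[... 1082 characters left out ...]
[102.8, 236.7, 275.3, 393.4] (np.float64(192.0), np.float64(321.0))
side clamp_foot 0.94 [103.8, 238.7, 271.5, 391.2] (np.float64(192.0), np.float64(321.0))
side handle_grip 0.92 [161.0, 236.1, 185.4, 306.1] (np.float64(168.0), np.float64(269.0))
side finished_center 0.95 [246.6, 167.5, 297.9, 220.0] (np.float64(272.0), np.float64(194.0))
side finished_center 0.3 [142.7, 239.2, 199.1, 320.7] (np.float64(168.0), np.float64(283.0))
side glue_center 0.86 [224.1, 168.2, 250.0, 259.1] (np.float64(238.0), np.float64(214.0))
side spokeshave 0.63 [331.7, 211.9, 359.9, 290.6] (np.float64(348.0), np.float64(253.0))
side clamp_bar 0.97 [145.0, 237.0, 196.3, 320.3] (np.float64(168.0), np.float64(282.0))
```

View pics/scene0.png

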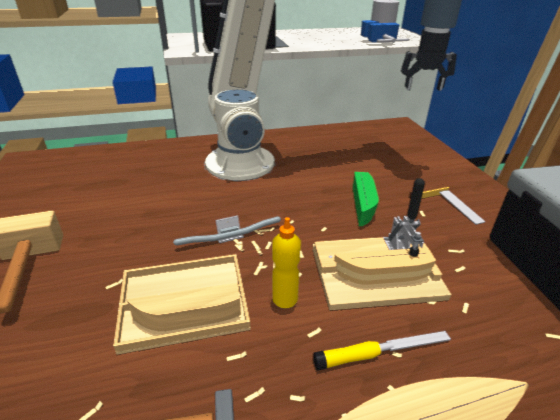

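View pics/side0.png

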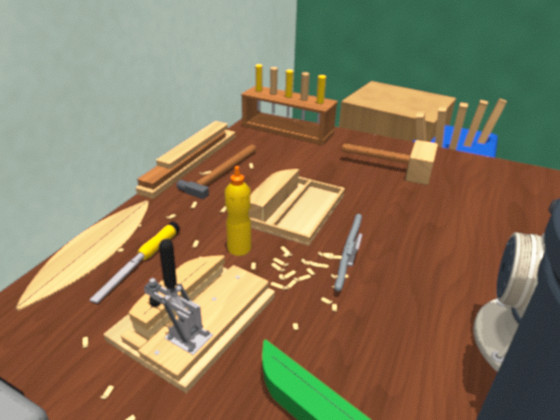

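The scene view shows the jig at (380,270), with the upright handle at (415,200), the glue bottle at (286,265), and the tray at (183,300). The finished hull is in the tray's near bay and the empty bay is on the robot's side. The green decoy is at (365,197). The side view shows the same layout, with the jig at (190,320) and the tray at (297,207).

```bash
python3 - <<'E'
import cv2
a=cv2.imread('pics/scene0.png')[170:350,105:460]; cv2.imwrite('pics/c1.png',cv2.resize(a,None,fx=2.25,fy=2.25,interpolation=cv2.INTER_CUBIC))
a=cv2.imread('pics/side0.png')[160:400,95:360]; cv2.imwrite('pics/c2.png',cv2.resize(a,None,fx=2.5,fy=2.5,interpolation=cv2.INTER_CUBIC))
E
```

```text
(no output)
```

View pics/c1.png

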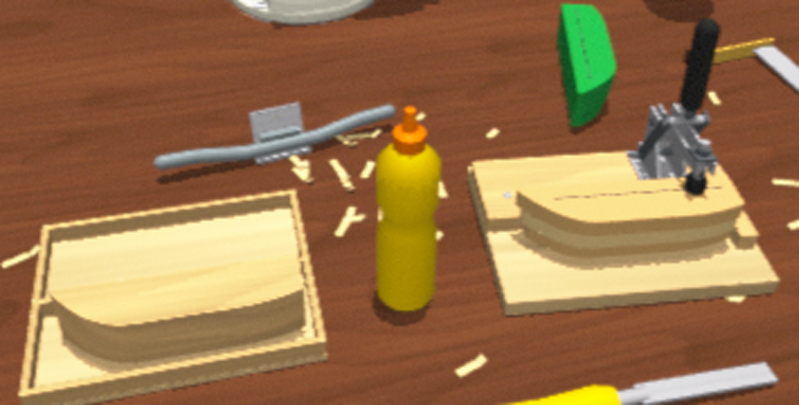

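View pics/c2.png

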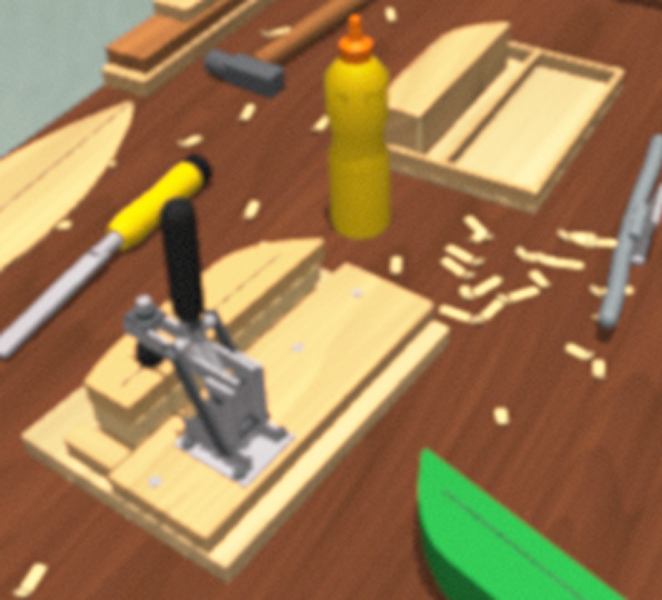

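The crops give clear corners: jig baseboard, fence, tray rim, handle top and nozzle tip are all visible. Next I fit the rectangles.

```bash
cat > fit.py <<'E'
from h import *
from scipy.optimize import least_squares
P={n:vision.capture(n) for n in ['scene','side']}
S=lambda u,v:('scene',105+(u+.5)/2.25-.5,170+(v+.5)/2.25-.5)
D=lambda u,v:('side',95+(u+.5)/2.5-.5,160+(v+.5)/2.5-.5)
def fit(obs,x0):
    def X(q,l): c,s=np.cos(q[2]),np.sin(q[2]); return [q[0]+c*l[0]-s*l[1],q[1]+s*l[0]+c*l[1],l[2]]
    f=lambda q:np.concatenate([proj(P[o[0]],X(q,l))-o[1:] for l,o in obs])
    r=least_squares(f,x0,loss='soft_l1'); print(np.round(r.x,4),np.round(r.fun.reshape(-1,2),1).tolist()); return r.x
def tri(*obs):
    r=least_squares(lambda x:np.concatenate([proj(P[o[0]],x)-o[1:] for o in obs]),[.5,.2,.1]); print(np.round(r.x,4),np.round(r.fun,1)); return r.x
a,b=.0925,.125
print('jig');j=fit([((a,-b,.018),S(505,303)),((a,b,.018),S(777,282)),((-a,-b,.036),S(470,163)),((a,b,.018),D(22,437)),((-a,-b,.018),D(447,325)),((-a,b,.018),D(222,562)),
 ((-a,-b,.036),D(433,303)),((-a+.085,-b,.036),D(345,263)),((-a,b,.036),D(205,540))],[.5,.2,0])
a,b=.095,.118
print('tray');t=fit([((-a,-b,.024),S(43,230)),((-a,b,.024),S(295,193)),((a,b,.024),S(325,355)),((a,-b,.024),S(25,392)),((-a,-b,.024),D(623,70)),((-a,b,.024),D(533,205))],[.5,-.2,0])
print('top');tri(S(708,20),D(177,200))
print('glue');tri(S(410,108),D(355,16))
print('shave');tri(S(160,161),D(657,150));tri(S(390,110),D(608,318))
c,s=np.cos(j[2]),np.sin(j[2])
c2,s2=np.cos(t[2]),np.sin(t[2]); print('bay',t[0]-c2*.046,t[1]-s2*.046)
E
python3 fit.py
```

```text
jig
[ 0.5798  0.2028 -0.1327] [[0.5, 2.6], [1.7, 1.0], [-1.2, -3.0], [-2.5, -2.1], [-1.4, -1.0], [-0.1, -0.1], [4.4, 0.8], [3.3, 0.5], [5.6, 1.2]]
tray
[ 0.5593 -0.2056 -0.0312] [[0.3, -1.9], [0.4, -1.1], [0.4, -5.2], [-3.2, 2.3], [-0.4, 0.6], [-0.4, -4.8]]
top
[0.5624 0.2665 0.2249] [-0.2 -0.1 -0.1  0.1]
glue
[ 0.598  -0.0079  0.2043] [-0.3 -0.3 -0.4  0.3]
shave
[ 0.3883 -0.2109  0.019 ] [ 1.   1.1  1.  -1.1]
[0.3583 0.0379 0.0237] [-0.2 -0.2 -0.2  0.2]
bay 0.5133514479475254 -0.20412013122317066
```

```bash
sed -i 's/S(505,303)/S(503,298)/; s/S(777,282)/S(775,277)/; s/((-a,-b,.036),S(470,163)),//; s/S(325,355)/S(323,343)/; s/S(25,392)/S(24,384)/; s/D(533,205)/D(533,193)/' fit.py
sed -i '/^ ((-a,-b,.036),D(433/s/.*/],[.5,.2,0])/' fit.py
cat >> fit.py <<'E'
print('fence'); print(np.round([onz(P['side'],*D(433,303)[1:],.036),onz(P['side'],*D(345,263)[1:],.036),onz(P['side'],*D(205,540)[1:],.036),onz(P['side'],*D(110,475)[1:],.036)],4))
print('hull deck scene pts',np.round([onz(P['scene'],*S(518,190)[1:],.072),onz(P['scene'],*S(740,205)[1:],.072),onz(P['side'],*D(322,240)[1:],.072),onz(P['side'],*D(120,408)[1:],.072)],4))
E
python3 fit.py
```

```text
jig
[ 0.5743  0.2031 -0.1411] [[0.1, 2.3], [1.0, 1.6], [-0.2, -1.4], [1.4, 0.5], [1.9, 1.5]]
tray
[ 0.5586 -0.2061 -0.0312] [[0.1, -2.1], [0.2, -1.3], [0.9, -0.2], [-3.0, 5.5], [-0.1, 0.6], [0.0, -0.0]]
top
[0.5624 0.2665 0.2249] [-0.2 -0.1 -0.1  0.1]
glue
[ 0.598  -0.0079  0.2043] [-0.3 -0.3 -0.4  0.3]
shave
[ 0.3883 -0.2109  0.019 ] [ 1.   1.1  1.  -1.1]
[0.3583 0.0379 0.0237] [-0.2 -0.2 -0.2  0.2]
bay 0.512587710419881 -0.20461761745852058
fence
[[0.4799 0.0928 0.036 ]
 [0.5622 0.0815 0.036 ]
 [0.5134 0.3408 0.036 ]
 [0.5955 0.3266 0.036 ]]
hull deck scene pts [[0.5699 0.105  0.072 ]
 [0.6365 0.2916 0.072 ]
 [0.5693 0.1022 0.072 ]
 [0.5999 0.3033 0.072 ]]
```

Everything agrees to within a few mm. The fence edge and the handle top both put the hull centre near (0.604, 0.200), with jig yaw -0.135. Next I shut the fingers and move above the +x side of the handle.

```bash
python3 -m jog '[{"dp":[40,10,-40],"turn":0},{"dp":[527,157,-40],"turn":-5.6},{"dp":[527,157,-40],"turn":-5.6},{"dp":[527,157,-40],"turn":-5.6},{"dp":[527,157,-40],"turn":-5.6},{"dp":[527,157,-40],"turn":-5.6},{"dp":[527,157,-40],"turn":-5.6},{"dp":[527,157,-40],"turn":-5.6},{"dp":[527,157,-40],"turn":-5.6},{"dp":[527,157,-40],"turn":-5.6},{"dp":[527,157,-40],"turn":-5.6},{"dp":[527,157,-40],"turn":-5.6},{"dp":[527,157,-40],"turn":-5.6},{"dp":[527,157,-40],"turn":-5.6},{"dp":[527,157,-40],"turn":-5.6},{"dp":[527,157,-40],"turn":-5.6},{"dp":[527,157,-40],"turn":-5.6},{"dp":[527,157,-40],"turn":-5.6},{"dp":[527,157,-40],"turn":-5.6}]' -1
```

```text
time_s: 2.68
tool_pos: [0.6027, 0.2616, 0.2889]
ee_rot: [0.998, -0.067, 0.0, -0.0]
force: [-0.3, 0.9, -0.0]
gripper_width: 0.0
grip_force: 0.0
```

```bash
python3 -m jog '[{"dp":[0,0,40],"turn":0},{"dp":[0,0,80],"turn":0},{"dp":[0,0,88],"turn":0},{"dp":[0,0,88],"turn":0},{"dp":[0,0,88],"turn":0}]'; python3 - <<'E'
from h import *
a=vision.capture('side')['pixels'][160:400,95:360]; w=vision.capture('wrist'); print(w['fx'],w['cx'],w['cy'],np.round(w['T_tool_cam'],4).tolist())
im=np.hstack([cv2.resize(a,(400,362)),cv2.resize(w['pixels'],(400,300)) if 0 else cv2.copyMakeBorder(cv2.resize(w['pixels'],(400,300)),0,62,0,0,0)])
cv2.imwrite('pics/m1.png',im[:,:,::-1])
E
```

```text
time_s: 3.1
tool_pos: [0.604, 0.2612, 0.2024]
ee_rot: [0.998, -0.067, 0.001, -0.0]
force: [0.5, 0.4, 1.4]
gripper_width: 0.001
grip_force: 0.0
325.19226210127806 281.66282025821783 211.10539164015623 [[-0.0013, -0.9487, -0.3162, 0.0816], [1.0, -0.0011, -0.0007, -0.0004], [0.0003, -0.3162, 0.9487, -0.1262], [0.0, 0.0, 0.0, 1.0]]
```

View pics/m1.png

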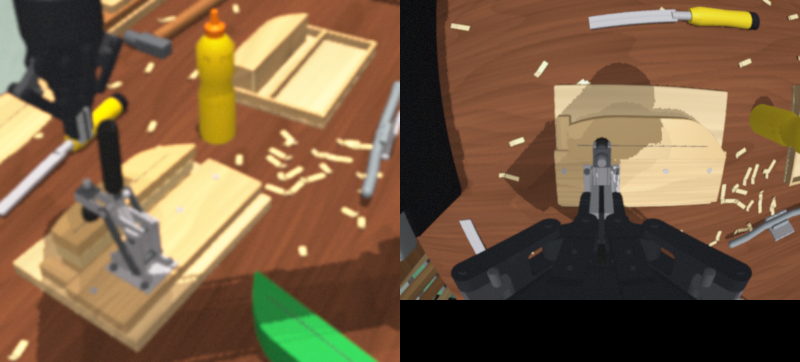

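The fingers stand just on the +x side of the handle (side crop, about (85,125)) and line up with the clamp in y. Next I push the handle over centre.

```bash
python3 -m jog '[{"dp":[-10,0,1],"turn":0},{"dp":[-20,0,1],"turn":0},{"dp":[-28,0,-1],"turn":0},{"dp":[-36,0,-2],"turn":0},{"dp":[-44,0,-4],"turn":0},{"dp":[-52,0,-4],"turn":0},{"dp":[-60,0,-4],"turn":0},{"dp":[-68,0,-4],"turn":0},{"dp":[-73,0,-4],"turn":0},{"dp":[-73,0,-4],"turn":0}]'
```

```text
time_s: 4.03
tool_pos: [0.5301, 0.2709, 0.2045]
ee_rot: [0.998, -0.067, -0.0, -0.0]
force: [0.4, -0.2, -0.3]
gripper_width: -0.002
grip_force: 0.0
```

```bash
python3 -m jog '[{"dp":[-11,0,2],"turn":0},{"dp":[-22,0,6],"turn":0},{"dp":[-32,0,10],"turn":0},{"dp":[-42,0,16],"turn":0},{"dp":[-50,0,22],"turn":0},{"dp":[-58,0,29],"turn":0},{"dp":[-65,0,36],"turn":0},{"dp":[-65,0,36],"turn":0}]'; python3 - <<'E'
from h import *
a=vision.capture('side')['pixels'][160:400,95:360]; w=vision.capture('scene')['pixels'][150:330,290:500]
im=np.hstack([cv2.resize(a,(400,362)),cv2.resize(w,(400,362))])
cv2.imwrite('pics/m2.png',im[:,:,::-1])
E
```

```text
time_s: 4.7
tool_pos: [0.4656, 0.2792, 0.1673]
ee_rot: [0.998, -0.067, -0.001, 0.001]
force: [-0.5, 0.8, -0.7]
gripper_width: 0.0
grip_force: 0.0
```

View pics/m2.png

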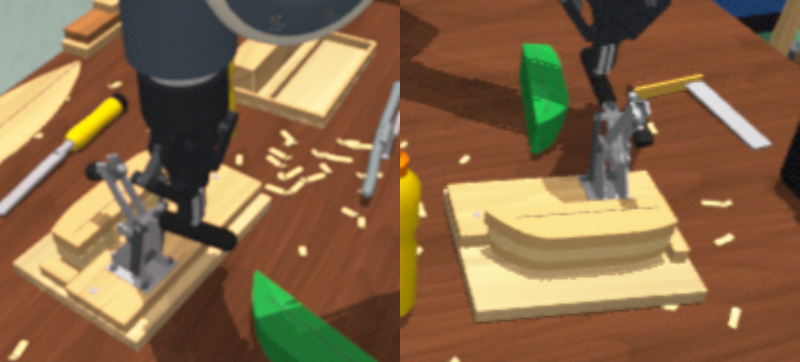

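The bar is up about 60° and the handle lies under the fingertips. Next I push it to the end stop.

```bash
python3 -m jog '[{"dp":[-6,0,8],"turn":0},{"dp":[-11,0,16],"turn":0},{"dp":[-14,0,22],"turn":0},{"dp":[-17,0,28],"turn":0},{"dp":[-17,0,28],"turn":0}]'; python3 -m jog '[{"dp":[0,0,3],"turn":0},{"dp":[0,0,6],"turn":0},{"dp":[0,0,6],"turn":0}]'; 
```

```text
time_s: 5.22
tool_pos: [0.4503, 0.2822, 0.1426]
ee_rot: [0.998, -0.067, 0.001, -0.001]
force: [-4.6, -1.7, 15.4]
gripper_width: -0.0
grip_force: 7.3
time_s: 5.47
tool_pos: [0.4501, 0.2825, 0.1409]
ee_rot: [0.998, -0.066, 0.002, -0.002]
force: [-20.1, -3.7, 42.9]
gripper_width: -0.0
grip_force: 22.5
```

The handle is at its stop. I back straight up, then move over the hull's middle, turn 90° and open the gripper.

```bash
python3 -m jog '[{"dp":[0,0,-30],"turn":0},{"dp":[0,0,-70],"turn":0},{"dp":[0,0,-110],"turn":0},{"dp":[0,0,-125],"turn":0},{"dp":[163,60,-125],"turn":90},{"dp":[163,60,-125],"turn":90},{"dp":[163,60,-125],"turn":90},{"dp":[163,60,-125],"turn":90},{"dp":[163,60,-125],"turn":90},{"dp":[163,60,-125],"turn":90},{"dp":[163,60,-125],"turn":90},{"dp":[163,60,-125],"turn":90},{"dp":[163,60,-125],"turn":90},{"dp":[163,60,-125],"turn":90},{"dp":[163,60,-125],"turn":90},{"dp":[163,60,-125],"turn":90},{"dp":[163,60,-125],"turn":90},{"dp":[163,60,-125],"turn":90},{"dp":[163,60,-125],"turn":90},{"dp":[163,60,-125],"turn":90}]' 1; python3 - <<'E'
from h import *
o=sensors.get_obs(); print(np.round(o['q'],3))
a=vision.capture('side')['pixels'][160:400,95:360]; W=vision.capture('wrist'); w=W['pixels']
im=np.hstack([cv2.resize(a,(320,290)),cv2.copyMakeBorder(cv2.resize(w,(480,360)),0,0,0,0,0)[:290]])
cv2.imwrite('pics/m3.png',im[:,:,::-1]); cv2.imwrite('pics/w3.png',w[:,:,::-1])
for d in vision.outline_of(W,'hull_center')[:3]: print(d['confidence'],d['bbox'])
E
```

```text
time_s: 7.13
tool_pos: [0.6032, 0.2003, 0.2588]
ee_rot: [-0.659, 0.752, 0.0, -0.0]
force: [0.3, -0.2, 0.2]
gripper_width: 1.0
grip_force: 0.0
[ 0.566  0.429  0.384 -0.    -1.527 -0.699]
0.65 [252.9, 89.4, 306.6, 276.4]
0.61 [433.0, 189.5, 550.5, 247.3]
```

View pics/m3.png

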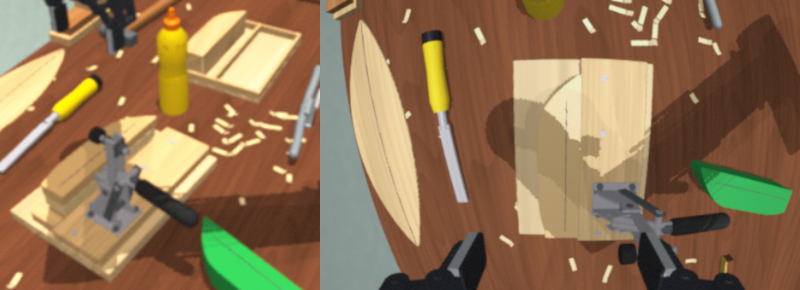

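The clamp is fully open and holding with the bar upright, and the hull sits below the gripper. Next I measure the hull in the wrist view.

```bash
cat >> h.py <<'E'
def wray(p,o,u,v,z):
    from scipy.spatial.transform import Rotation as Ro
    dx,dy=(u-p['cx'])/p['fx'],(v-p['cy'])/p['fy']; r=np.hypot(dx,dy); k=np.sin(r)/r if r else 1
    d=np.array([dx*k,dy*k,np.cos(r)]); T=np.array(p['T_tool_cam']); R=Ro.from_quat(o['ee_rot']).as_matrix()
    c=R@T[:3,3]+o['tool_pos']; d=R@T[:3,:3]@d; return c+d*(z-c[2])/d[2]
E
python3 - <<'E'
from h import *
o=sensors.get_obs(); W=vision.capture('wrist'); ds=vision.outline_of(W,'hull_center')
for d in ds[:2]:
    ys,xs=np.nonzero(d['region']); print(d['bbox'],[(v,xs[ys==v].min(),xs[ys==v].max()) for v in range(int(ys.min())+5,int(ys.max()),25)])
f=np.array([.5396,.2696]); c,s=np.cos(-.135),np.sin(-.135); M=np.array([[c,s],[-s,c]])
ys,xs=np.nonzero(ds[0]['region'])
for v in range(int(ys.min())+5,int(ys.max()),25):
    r=xs[ys==v]; print(v,[np.round(M@(wray(W,o,u,v,.072)[:2]-f)*1000,1).tolist() for u in (r.min(),r.max())])
xm=int(xs[ys==ys.min()].mean()); print('bow',M@(wray(W,o,xm,ys.min(),.072)[:2]-f)*1000,'stern',M@(wray(W,o,280,ys.max(),.072)[:2]-f)*1000)
S=vision.capture('scene')
for d in vision.outline_of(S,'finished_center')[:1]: print(d['confidence'],d['bbox'])
E
```

```text
[433.2, 187.6, 550.1, 247.3] [(192, np.int64(432), np.int64(460)), (217, np.int64(445), np.int64(542)), (242, np.int64(478), np.int64(543))]
[251.2, 90.6, 306.2, 274.1] [(92, np.int64(294), np.int64(305)), (117, np.int64(267), np.int64(304)), (142, np.int64(255), np.int64(304)), (167, np.int64(253), np.int64(303)), (192, np.int64(254), np.int64(303)), (217, np.int64(254), np.int64(302)), (242, np.int64(255), np.int64(301)), (267, np.int64(261), np.int64(301))]
192 [[-88.7, -58.1], [-125.1, -58.8]]
217 [[-110.0, -29.5], [-270.8, -28.1]]
242 [[-164.6, 3.0], [-286.3, 8.4]]
bow [-94.21048489 -63.73414771] stern [74.49118909  5.85755606]
0.91 [128.2, 284.7, 239.2, 329.3]
```

```bash
python3 - <<'E'
from h import *
o=sensors.get_obs(); W=vision.capture('wrist')
f=np.array([.5396,.2696]); c,s=np.cos(-.135),np.sin(-.135); M=np.array([[c,s],[-s,c]])
for u,v in [(304.5,142),(303.5,192),(302,242),(254,167),(254,192),(255,242),(304,91),(285,276)]: print(u,v,np.round(M@(wray(W,o,u,v,.072)[:2]-f)*1000,1))
print(M@(o['tool_pos'][:2]-f)*1000)
E
```

```text
304.5 142 [  50.7 -106.6]
303.5 192 [ 51.  -56.5]
302 242 [51.4 -2.1]
254 167 [ 99.9 -82. ]
254 192 [100.4 -56.6]
255 242 [101.   -2.1]
304 91 [  51.6 -156. ]
285 276 [69.2 39.1]
[ 72.4380611  -60.10125446]
```

```bash
python3 -m jog '[{"dp":[0,-3,30],"turn":0},{"dp":[0,-3,70],"turn":0},{"dp":[0,-3,110],"turn":0},{"dp":[0,-3,150],"turn":0},{"dp":[0,-3,175],"turn":0},{"dp":[0,-3,190],"turn":0},{"dp":[0,-3,200],"turn":0},{"dp":[0,-3,200],"turn":0},{"dp":[0,-3,200],"turn":0}]' && python3 -m jog '[{"dp":[0,0,0],"turn":0},{"dp":[0,0,0],"turn":0},{"dp":[0,0,0],"turn":0},{"dp":[0,0,0],"turn":0},{"dp":[0,0,0],"turn":0},{"dp":[0,0,0],"turn":0},{"dp":[0,0,0],"turn":0},{"dp":[0,0,0],"turn":0},{"dp":[0,0,0],"turn":0},{"dp":[0,0,0],"turn":0}]' -1
```

```text
time_s: 8.28
tool_pos: [0.6067, 0.2, 0.0599]
ee_rot: [-0.658, 0.753, -0.0, 0.0]
force: [0.4, -0.0, 0.7]
gripper_width: 0.996
grip_force: 0.0
time_s: 9.12
tool_pos: [0.607, 0.2003, 0.0609]
ee_rot: [-0.658, 0.753, -0.0, 0.001]
force: [-0.2, 0.6, 6.7]
gripper_width: 0.572
grip_force: 64.5
```

The grip is on the hull: width 48.6 mm, 64 N. Next I lift it straight up.

```bash
python3 -m jog '[{"dp":[0,0,-8],"turn":0},{"dp":[0,0,-20],"turn":0},{"dp":[0,0,-45],"turn":0},{"dp":[0,0,-75],"turn":0},{"dp":[0,0,-110],"turn":0},{"dp":[0,0,-145],"turn":0},{"dp":[0,0,-180],"turn":0},{"dp":[0,0,-210],"turn":0},{"dp":[0,0,-220],"turn":0},{"dp":[0,0,-220],"turn":0}]'; python3 - <<'E'
from h import *
p=vision.capture('side'); q=vision.capture('scene')
im=np.hstack([cv2.resize(p['pixels'][100:400,60:400],(400,353)),cv2.resize(q['pixels'][60:350,100:460],(400,353))])
cv2.imwrite('pics/m4.png',im[:,:,::-1])
print(np.round(sensors.get_obs()['moment'],2))
E
```

```text
time_s: 9.95
tool_pos: [0.6071, 0.2001, 0.2828]
ee_rot: [-0.658, 0.753, -0.001, 0.003]
force: [-0.1, 0.5, -2.0]
gripper_width: 0.572
grip_force: 64.1
[-0.03  0.    0.01]
```

View pics/m4.png

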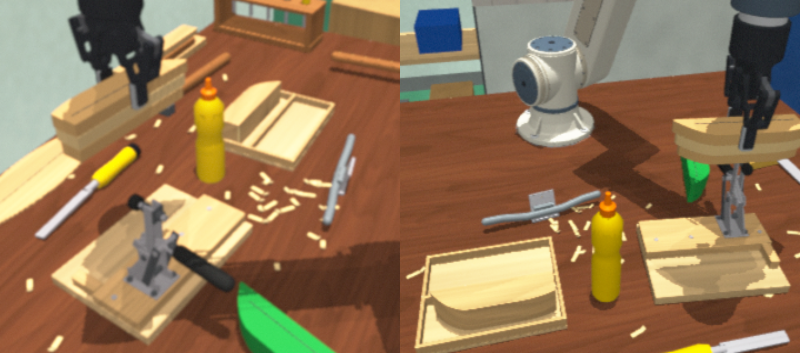

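The hull hangs level and the clamp stays open. Next I carry it over to the bay, passing on the robot side of the bottle.

```bash
python3 -m jog '[{"dp":[15,10,0],"turn":0},{"dp":[40,25,0],"turn":0},{"dp":[70,43,0],"turn":0},{"dp":[100,60,0],"turn":0},{"dp":[130,78,0],"turn":0},{"dp":[160,96,0],"turn":0},{"dp":[190,113,0],"turn":0},{"dp":[219,125,0],"turn":0},{"dp":[250,120,0],"turn":-1},{"dp":[280,110,0],"turn":-2},{"dp":[310,95,0],"turn":-3},{"dp":[340,80,0],"turn":-4},{"dp":[370,64,0],"turn":-5},{"dp":[395,52,0],"turn":-5.9},{"dp":[408,45,0],"turn":-5.9},{"dp":[414,43,0],"turn":-5.9},{"dp":[414,43,0],"turn":-5.9},{"dp":[414,43,0],"turn":-5.9}]'; python3 - <<'E'
from h import *
o=sensors.get_obs(); print(np.round(o['q'],2),o['tool_pos'],o['ee_rot'])
W=vision.capture('wrist'); save(W,'w5.png')
im=cv2.resize(W['pixels'],(784,588),interpolation=cv2.INTER_CUBIC); cv2.imwrite('pics/m5.png',im[:,:,::-1])
E
```

```text
time_s: 11.55
tool_pos: [0.5072, -0.204, 0.2777]
ee_rot: [-0.696, 0.719, 0.001, -0.001]
force: [-0.6, 0.8, -1.9]
gripper_width: 0.57
grip_force: 64.1
[-0.1   0.24  0.17 -0.   -1.5   0.06] [ 0.5071628  -0.20402219  0.27773515] [-6.95507504e-01  7.18517185e-01  1.38578790e-03 -6.67378824e-04]
```

View pics/m5.png

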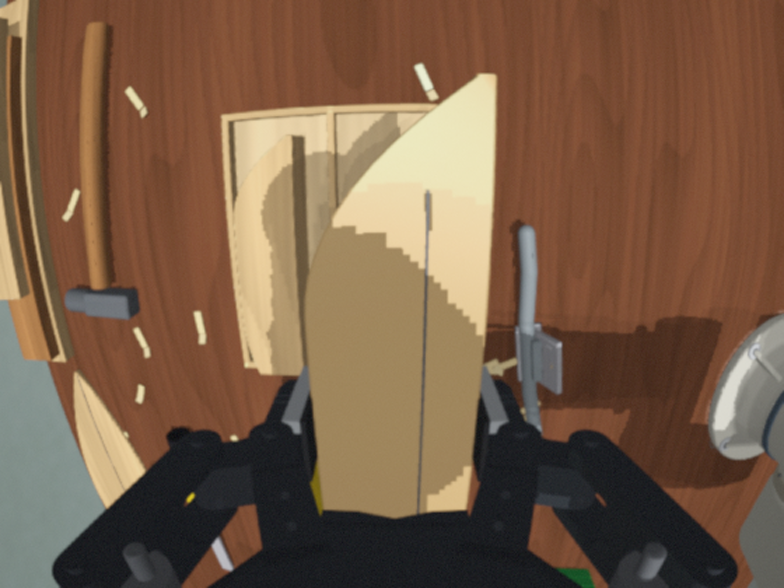

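The wrist view shows the tray's far corners at (222,115) and (247,367), the divider at (331,107), and the held hull in front. I use these to refine the tray pose.

```bash
python3 - <<'E'
from h import *
from scipy.optimize import least_squares
o=sensors.get_obs(); W=vision.capture('wrist')
pts=[((222,114),(.095,-.118)),((331,106),(0,-.118)),((247,368),(.095,.118)),((336,206),None),((292,136),None),((300,300),None)]
w=[wray(W,o,(u+.5)/1.4-.5,(v+.5)/1.4-.5,.024 if l else .024)[:2] for (u,v),l in pts]; print(np.round(w,4))
f=lambda q:np.concatenate([[q[0]+np.cos(q[2])*l[0]-np.sin(q[2])*l[1]-x[0],q[1]+np.sin(q[2])*l[0]+np.cos(q[2])*l[1]-x[1]] for (_,l),x in zip(pts[:3],w)])
r=least_squares(f,[.559,-.206,-.03]); q=r.x; print(q,np.round(r.fun*1e3,1))
b=q[:2]-.046*np.array([np.cos(q[2]),np.sin(q[2])]); print('bay',b)
# finished hull deck flat edge at z .06
print([wray(W,o,(u+.5)/1.4-.5,(v+.5)/1.4-.5,.06)[:2] for u,v in [(292,136),(304,150)]])
E
```

```text
[[ 0.6506 -0.3262]
 [ 0.5554 -0.3233]
 [ 0.6548 -0.0882]
 [ 0.5553 -0.2387]
 [ 0.5893 -0.3005]
 [ 0.5935 -0.1564]]
[ 0.55767675 -0.20538962 -0.01845915] [-0.1  1.   0.1 -0.1  0.  -0.9]
bay [ 0.51168459 -0.20454055]
[array([ 0.58139464, -0.29894184]), array([ 0.57269753, -0.2874705 ])]
```

The tray pose is confirmed: bay at (0.512, -0.2045), with the hull in its middle. Next I lower it, slowly at the end.

```bash
python3 -m jog '[{"dp":[0,0,20],"turn":0},{"dp":[0,0,50],"turn":0},{"dp":[0,0,85],"turn":0},{"dp":[0,0,120],"turn":0},{"dp":[0,0,150],"turn":0},{"dp":[0,0,180],"turn":0},{"dp":[0,0,200],"turn":0},{"dp":[0,0,212],"turn":0},{"dp":[0,0,219],"turn":0},{"dp":[0,0,222],"turn":0},{"dp":[0,0,222],"turn":0},{"dp":[0,0,222],"turn":0}]'; python3 -m jog '[{"dp":[0,0,1],"turn":0},{"dp":[0,0,2],"turn":0},{"dp":[0,0,3],"turn":0},{"dp":[0,0,4],"turn":0},{"dp":[0,0,4],"turn":0}]'
```

```text
time_s: 12.65
tool_pos: [0.5086, -0.2044, 0.0584]
ee_rot: [-0.696, 0.718, -0.001, 0.0]
force: [0.1, 0.4, -2.1]
gripper_width: 0.577
grip_force: 64.1
time_s: 13.07
tool_pos: [0.5078, -0.2046, 0.0532]
ee_rot: [-0.696, 0.718, 0.0, -0.0]
force: [-0.1, -0.1, -2.6]
gripper_width: 0.574
grip_force: 64.1
```

```bash
python3 -m jog '[{"dp":[0,0,1],"turn":0},{"dp":[0,0,2],"turn":0},{"dp":[0,0,3],"turn":0},{"dp":[0,0,3],"turn":0}]';  python3 -m jog '[{"dp":[0,0,1],"turn":0},{"dp":[0,0,1.5],"turn":0},{"dp":[0,0,1.5],"turn":0}]'
```

```text
time_s: 13.4
tool_pos: [0.5077, -0.2045, 0.05]
ee_rot: [-0.696, 0.718, 0.0, -0.0]
force: [0.3, 0.8, -2.7]
gripper_width: 0.573
grip_force: 64.1
time_s: 13.65
tool_pos: [0.5079, -0.2046, 0.049]
ee_rot: [-0.696, 0.718, -0.0, -0.0]
force: [0.1, -0.0, -1.0]
gripper_width: 0.576
grip_force: 64.4
```

```bash
python3 -m jog '[{"dp":[0,0,1],"turn":0},{"dp":[0,0,1],"turn":0},{"dp":[0,0,1],"turn":0}]'
```

```text
time_s: 13.9
tool_pos: [0.508, -0.2046, 0.0489]
ee_rot: [-0.696, 0.718, -0.0, 0.0]
force: [-3.1, 1.8, 6.5]
gripper_width: 0.576
grip_force: 65.1
```

The hull is resting on the floor. I open gently, then retreat upwards.

```bash
python3 -m jog '[{"dp":[0,0,0],"turn":0},{"dp":[0,0,0],"turn":0},{"dp":[0,0,0],"turn":0},{"dp":[0,0,0],"turn":0},{"dp":[0,0,0],"turn":0},{"dp":[0,0,0],"turn":0}]' 0.55; python3 -m jog '[{"dp":[0,0,-5],"turn":0},{"dp":[0,0,-15],"turn":0},{"dp":[0,0,-35],"turn":0},{"dp":[0,0,-65],"turn":0},{"dp":[0,0,-100],"turn":0},{"dp":[0,0,-140],"turn":0},{"dp":[0,0,-175],"turn":0},{"dp":[0,0,-200],"turn":0},{"dp":[0,0,-200],"turn":0},{"dp":[0,0,-200],"turn":0}]'; python3 - <<'E'
from h import *
p=vision.capture('side'); q=vision.capture('scene')
im=np.hstack([cv2.resize(p['pixels'][100:400,60:400],(400,353)),cv2.resize(q['pixels'][60:350,100:460],(400,353))])
cv2.imwrite('pics/m6.png',im[:,:,::-1])
E
```

```text
time_s: 14.4
tool_pos: [0.5079, -0.2046, 0.0477]
ee_rot: [-0.696, 0.718, 0.0, -0.0]
force: [-0.2, -0.4, -1.0]
gripper_width: 0.772
grip_force: 0.0
time_s: 15.23
tool_pos: [0.5086, -0.2047, 0.2505]
ee_rot: [-0.696, 0.718, -0.002, 0.002]
force: [-0.6, 0.5, -1.2]
gripper_width: 0.775
grip_force: 0.0
```

View pics/m6.png

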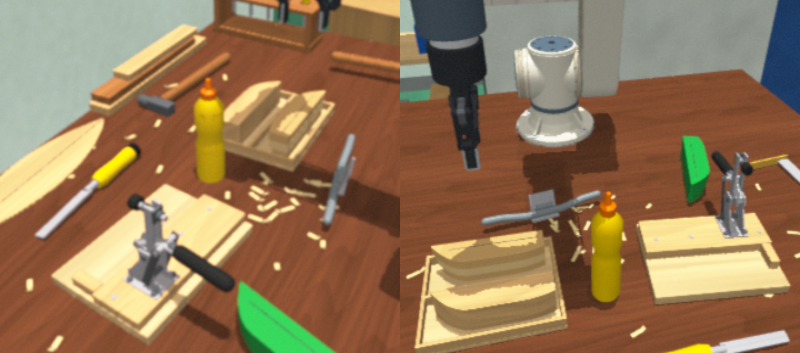

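The rough hull sits flat, deck up, in the empty bay. The clamp is open, and the bottle, finished hull and spokeshave have not moved. I hand in the job.

```bash
python3 -c "
from bench import ctrl; print(ctrl.job_done())"
```

```text
the job is handed in; nothing more can be done
None
```

I opened the toggle clamp fully and it stayed open; I then set the rough hull deck up and flat in the empty bay, let go, saw the bottle, finished hull and spokeshave in place in the last pictures, and handed in at about 15 s.

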